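# Tip the spacer carton over against the bench stop

### The job

Push the standing orange-banded carton of tile spacers over so that it falls towards the dark wooden stop and lands flat inside the blue-taped rectangle, and let it come to rest there short of the stop. Then push it along the bench until its top end sits snug and square against the stop, ready to be slit open. Do not pick the carton up, and leave the other things on the bench where they are.

Things in the scene. Friction and masses are not known exactly. Their poses are not given: they have to be found in the camera images.
- zone: Marked zone, fixed to the bench: a rectangle 240 mm long (its x) and 140 mm wide (its y) inside, bounded by 12 mm strips of flat blue tape on three sides and, on its +x end, by a fixed dark wooden stop strip 22 mm high, 22 mm thick and 164 mm wide. Origin: centre of the rectangle on the bench surface; +x points to the stop, z up. The stop's face is at x = +120 mm, the tape's inner edges at x = -120 mm and y = +-70 mm.
- carton: Loose closed cardboard carton with an orange band, rigid, about 0.25 kg (0.17 to 0.35), 45 mm thick (its x), 75 mm wide (its y), 150 mm tall (its z). Origin: centre of its underside. At the start it stands upright inside the rectangle at the end away from the stop, its +x face turned to the stop within about 5 degrees; tipped over as wanted it lies on its +x face, its z pointing to the stop, 45 mm high, with some 25 to 50 mm left between its top end and the stop.
- carton_top (a point): Centre of the carton's top end, 150 mm from its underside; axes as the carton's.
- float: Bystander: rubber grout float lying flat, 240 x 100 mm, 68 mm high, wooden handle. Origin: centre of its underside, x along its length.
- trowel: Bystander: blue plastic notched trowel lying flat, 220 x 101 mm, 62 mm high. Origin: centre of its underside, x along its length.
- tile_a: Bystander: loose white ceramic tile, 100 x 100 x 8 mm, lying beside the zone, on its +y side. Origin: centre of its underside.
- tile_b: Bystander: loose white ceramic tile, 100 x 100 x 8 mm, lying on the near left part of the bench. Origin: centre of its underside.
- scraper: Bystander: steel putty scraper with a red handle, 203 mm long, 60 mm wide, 17 mm high, lying beside the zone, on its -y side. Origin: on the bench at the handle's end next to the blade; x points to the blade.
- glue: Bystander: yellow glue bottle with a red cap, standing, 60 mm across, 150 mm tall. Origin: centre of its underside.
Mind the look-alikes: they are no part of the job. Leave any pink or turquoise look-alike of the carton alone.

How it is judged (in metres and radians):
On the way, in this order (a step that is already met when the one before it is completed fails the run):
1. the carton has been tipped towards the stop and lies at rest inside the taped rectangle, still short of the stop (angle between carton's own x axis and vertical above 3 rad and height (world z) of each of carton_top, carton below 0.035 m and y of carton in the frame of zone between -0.032 and 0.032 m and y of carton_top in the frame of zone between -0.032 and 0.032 m and linear speed of carton below 0.02 m/s and angular speed of carton below 0.1 rad/s and x of carton in the frame of zone above -0.12 m and x of carton_top in the frame of zone below 0.112 m), for 0.2 s.
2. the carton's top end sits snug and square against the stop (angle between carton's own x axis and vertical above 3 rad and height (world z) of each of carton_top, carton below 0.035 m and y of carton in the frame of zone between -0.032 and 0.032 m and y of carton_top in the frame of zone between -0.032 and 0.032 m and x of carton_top in the frame of zone above 0.1155 m and angle between the z axis of carton and the x axis of zone, either way round below 0.05 rad), for 0.2 s.
At the end, for the whole second after the job is handed in: The carton lies flat on its +x face (within 0.14 rad), at rest, inside the taped rectangle (its centre line within 32 mm of the zone's), the centre of its top end within 4.5 mm of the stop's face and the carton square to the stop within 0.05 rad (all of step 2 and linear speed of carton below 0.02 m/s and angular speed of carton below 0.1 rad/s and x of carton_top in the frame of zone below 0.125 m); the robot touches nothing.
It fails at once if the carton is lifted or carried (its underside's centre more than 45 mm, or its top more than 170 mm, above the bench) (height (world z) of carton above 0.045 m or height (world z) of carton_top above 0.17 m).
It fails at once if the carton falls sideways or away from the stop, or lands outside the taped rectangle (angle between carton's own z axis and vertical above 1.4 rad and (angle between carton's own x axis and vertical below 2.6 rad or y of any of carton_top, carton in the frame of zone above 0.04 m or y of any of carton_top, carton in the frame of zone below -0.04 m or x of carton in the frame of zone below -0.125 m)).
It fails at once if another thing on the bench is moved by more than 15 mm (distance of any of float, trowel, tile_a, tile_b, scraper, glue from where it was at the start of the episode above 0.015 m).
It also fails if it takes over 64 s, if anything falls off the work surface, if the arm or the gripper's body presses on something with over 40 N, if the wrist force passes 120 N, or if a joint passes its speed limit or range.

### The arm

A 6-joint arm with a two-finger parallel gripper is mounted at the origin on the work surface. World frame = base frame: x ahead of the robot, y to its left, z up, the work surface at z = 0. Lengths are in m, angles in degrees, forces in N, time in s.
With the tool pointing down it reaches from about 0.25 to 0.725 m from the base axis. Payload 9.7 kg.
Tool frame: the origin (TCP) lies between the finger pads; the fingertips stand 11 mm ahead of it and the grasp point (between the pads) lies 8 mm behind it; z points along the fingers, y is the direction in which the jaws open and shut (so a half turn about z gives the same grasp; the last joint's range is limited). The gripper opens to 85 mm and grips with 20 to 120 N. Pads are 22 mm wide; open, the fingers measure 114 mm over their backs; the gripper's body (76 mm by 85 mm) begins 54 mm behind the grasp point. The pads swing forward as they close: fully open they stand 13 mm farther back than shut.
Start: joints at [-65.776, 4.979, 10.078, 95.1, 0, 90], TCP at [0.226, -0.502, 0.242] pointing down, gripper open.
Joint ranges: [-179.16, 179.16], [-48.56, 103.87], [-65.8, 70.77], [-126.05, 130.52], [-82.76, 87.17], [-180, 180]. Speed limits (degrees/s): [127.2, 127.2, 147.25, 180, 180, 180].

### API

Orientations are given as [roll, pitch, yaw] about the fixed x, y, z axes, in that order (R = Rz(yaw) Ry(pitch) Rx(roll)).
In Python, from workcell import bot gives the robot as it stands.
- The arm moves only by the tool play_rows, never from a script. Its argument "targets" is a list of rows, each an object of numbers: "fingers": the gripper command: -1 is shut, 1 is fully open, values between are in proportion; "x", "y", "z": the shift along the tool's x, y, z in m; "wx", "wy", "wz": the turn, a rotation vector about the tool's x, y, z in degrees. In form: [{"fingers": .., "x": .., "y": .., "z": .., "wx": .., "wy": .., "wz": ..}, ...]. A call has 1 to 20 rows; each row is the pose to reach, as a shift and turn from the pose commanded when the call began, along the tool's axes at that moment; what a row does not reach only later rows make up. A row lasts 1/12 s, in which the tool goes at most 41.7 mm and 7.16 degrees, less where a joint would pass 70% of its speed; a pose out of reach is approached as far as the arm can. A call with a gripper value outside its range is refused whole. The fingers move at their own pace and stop on an object; "grip_force" is the grip in N (left out, the last holds). Time passes only in rows, so rows that repeat a pose let the fingers close. It gives the time, the measured TCP pose, the force and the opening at its end, in the units of the state.
- bot.get_obs(): the state, without advancing time (a new reading comes with each control period).
- bot.camera(name): name is "scene" or "side" or "wrist"; returns (picture, depth): 480x640x3 uint8, blue, green, red; 480x640 float32, m along the optical axis (not along the pixel's ray), 0 where there is no reading.
- bot.get_calibration(name): a dict with "fx", "fy", "cx", "cy" (pixels), "distortion" ([k1, k2, p1, p2, k3] as OpenCV has them; the pictures are not rectified), "camera_from_world" (4x4, takes a point from world to camera coordinates). Camera axes: x right, y down, z forward; pixel columns grow to the right and rows downward; lengths in m; the calibration is good to about 2 mm. A picture is of the moment at which its call begins: read the wrist's pose just before it. get_calibration takes no time and is no camera call; for the wrist camera it gives the pose at the moment of the call.
- bot.job_done(): hands the job in, once; it reports no verdict.
Trained networks look in the newest picture that a camera, given by its name, has taken for a name from the list of things; names that differ only in an ending like _2 or _b are one class to them, and where a whole thing is asked for, a point or a joint stands for the part that bears it (a point fixed in the world has none). Each returns a list of dicts, best first, with "confidence" (0 to 1); they miss things now and then, are a little off and sometimes report something else, mostly with a low value. They report only what shows in the picture. A call takes as long as a camera call. They do not tell look-alikes from the thing itself.
- bot.look_for(query, camera): "extent" ([left, top, right, bottom] in pixels, round what is visible of it).
- bot.outline_of(query, camera): "region" (480x640 bool, what is visible of it) and "extent" ([left, top, right, bottom] in pixels, round what is visible of it).
- bot.place_of(query, camera): "point" ([row, column] in pixels: a listed point, or the origin of a listed thing).
The state is a dict: "time": time; "q": joint angles; "qd": joint speeds; "joint_efforts": joint torques, N m; "ee_pos": TCP position; "tcp_rot": TCP orientation; "wrist_force": force on the tool from outside, world axes, zero at the start; "torque": the same for the moment, N m; "opening": finger opening in m.
Only numpy, scipy, OpenCV 4.12 (cv2) and the standard library are available. Lean on these libraries where they do the work, as an engineer would, in place of code of your own. Each camera call takes 0.05 s, during which the arm holds its last target.

## Working session

There is one attempt and no reset: what is moved stays moved. The work goes in short steps, Python scripts to look and compute and a tool call to move; the robot and the scene stay as the last step left them, time stands still between calls to the robot, and variables do not carry over. Pictures are saved under pics/ and viewed, and the job is handed in when it is done.

Besides the shell and the picture viewer there is one more tool, called after "Call:" as a command line: name --argument value ..., lists and objects as JSON in quotes. play_rows: Moves the arm, as the interface text tells. Its arguments: {"type":"object","properties":{"targets":{"type":"array","items":{"type":"object","properties":{"fingers":{"type":"number"},"x":{"type":"number"},"y":{"type":"number"},"z":{"type":"number"},"wx":{"type":"number"},"wy":{"type":"number"},"wz":{"type":"number"}}}},"grip_force":{"type":"number"}},"required":["targets"]}

```bash
mkdir -p pics; cat > h.py <<'E'
import numpy as np,cv2
from workcell import bot
def K(c): return np.array([[c['fx'],0,c['cx']],[0,c['fy'],c['cy']],[0,0,1]])
def ray(cal,uv):
    p=cv2.undistortPoints(np.array([[uv]],float),K(cal),np.array(cal['distortion'],float))[0,0]
    T=np.linalg.inv(np.array(cal['camera_from_world'])); return T[:3,3],T[:3,:3]@np.array([p[0],p[1],1])
def atz(cal,uv,z):
    o,d=ray(cal,uv); return o+d*(z-o[2])/d[2]
def proj(cal,P):
    T=np.array(cal['camera_from_world']); r,_=cv2.Rodrigues(T[:3,:3])
    return cv2.projectPoints(np.array(P,float).reshape(-1,3),r,T[:3,3],K(cal),np.array(cal['distortion'],float))[0][:,0]
E
python3 - <<'E'
from h import *
print(bot.get_obs())
for n in ["scene","side","wrist"]:
    im,d=bot.camera(n); cv2.imwrite(f'pics/{n}0.png',im); np.save(n+'d.npy',d); c=bot.get_calibration(n); print(n,np.linalg.inv(c['camera_from_world']).round(3).tolist())
    if n!='wrist':
        for q in ['carton','zone','carton_top']:
            print(q,[(round(r['confidence'],2),r['point']) for r in bot.place_of(q,n)], [(round(r['confidence'],2),r['extent']) for r in bot.look_for(q,n)])
E
```

```text
{'time': 0.0, 'q': array([-6.57752055e+01,  5.01025489e+00,  1.00354724e+01,  9.50988898e+01,
       -8.62204537e-04,  8.99976867e+01]), 'qd': array([ 0.0389559 ,  0.06075788, -0.02586425, -0.07315185, -0.06739843,
        0.04008095]), 'joint_efforts': array([-3.56983865e-04, -5.20391607e+01,  4.64799535e+01,  1.63403997e-02,
       -5.25690621e-05,  3.01977127e-05]), 'ee_pos': array([ 0.22558682, -0.50138308,  0.24160028]), 'tcp_rot': array([-1.79926328e+02,  8.59229297e-04,  2.42271090e+01]), 'wrist_force': array([-0.58919274, -0.50331694, -0.08621924]), 'torque': array([-0.01096478,  0.00350744, -0.00068359]), 'opening': 0.0856037632161471}
scene [[0.591, 0.631, -0.503, 1.106], [0.806, -0.451, 0.383, -0.446], [0.015, -0.632, -0.775, 1.016], [0.0, 0.0, 0.0, 1.0]]
carton [(0.67, [247.5, 237.1]), (0.65, [296.4, 201.3]), (0.61, [295.4, 288.3])] [(0.69, [275.2, 243.3, 299.7, 308.2]), (0.63, [173.3, 242.6, 221.1, 313.0])]
zone [] [(0.95, [266.7, 262.0, 395.5, 331.4])]
carton_top [(0.93, [256.8, 195.0]), (0.76, [209.1, 228.7]), (0.74, [255.6, 291.5])] [(0.96, [174.9, 247.7, 223.0, 311.4]), (0.76, [212.9, 198.1, 256.7, 259.8]), (0.61, [278.2, 243.6, 300.1, 307.0])]
side [[-0.956, -0.156, 0.248, 0.25], [-0.293, 0.533, -0.794, 0.952], [-0.009, -0.831, -0.556, 0.772], [0.0, 0.0, 0.0, 1.0]]
carton [(0.93, [260.7, 335.3]), (0.65, [267.7, 404.9]), (0.64, [240.4, 387.5])] [(0.85, [319.2, 204.2, 347.9, 270.3]), (0.68, [372.6, 189.7, 400.7, 239.9]), (0.64, [391.6, 216.1, 424.2, 278.7])]
zone [] [(0.65, [240.8, 245.2, 362.6, 311.4])]
carton_top [(0.94, [215.2, 333.5]), (0.88, [220.7, 408.9]), (0.57, [189.6, 387.0])] [(0.84, [368.9, 189.6, 403.1, 239.1]), (0.76, [319.2, 205.5, 348.4, 270.7]), (0.72, [393.3, 210.6, 422.5, 278.6]), (0.6, [241.2, 239.6, 311.5, 269.0])]
wrist [[0.411, -0.879, -0.241, 0.286], [-0.912, -0.396, -0.109, -0.473], [0.001, 0.265, -0.964, 0.374], [0.0, 0.0, 0.0, 1.0]]
```

View pics/scene0.png

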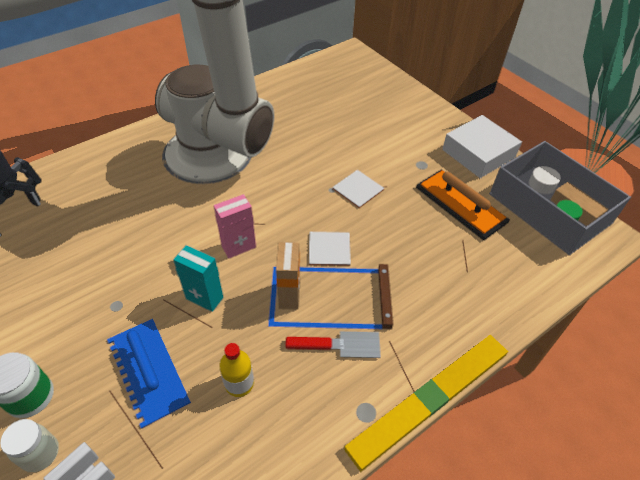

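View pics/side0.png

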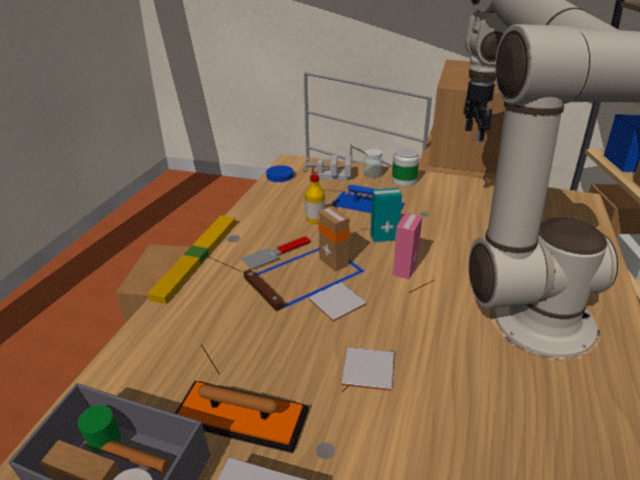

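View pics/wrist0.png

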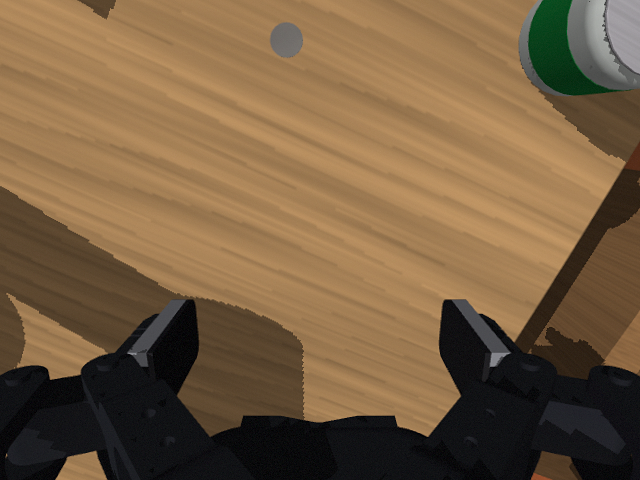

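The scene view shows the orange-banded carton at about (288,275), inside the tape rectangle. The stop is at (386,295), the tile at (329,248) and the scraper at (335,345). I'll measure the zone and the carton next.

```bash
cat > m.py <<'E'
from h import *
from scipy.optimize import least_squares
def zone_pts(n,im,ext):
    c=bot.get_calibration(n); hsv=cv2.cvtColor(im,cv2.COLOR_BGR2HSV)
    m=cv2.inRange(hsv,(105,130,60),(125,255,255)); M=np.zeros_like(m); l,t,r,b=ext; M[t:b,l:r]=m[t:b,l:r]
    v,u=np.nonzero(M)
    return np.array([atz(c,(a,b_),0.0)[:2] for a,b_ in zip(u,v)])
def fit(P,p0):
    # tape centreline: x=-126, y=+-76 (x -132..120)
    def res(p):
        a=p[2]; R=np.array([[np.cos(a),np.sin(a)],[-np.sin(a),np.cos(a)]]); q=(P-p[:2])@R.T
        d1=np.hypot(q[:,0]+.126,np.maximum(abs(q[:,1])-.076,0))
        d2=np.hypot(abs(q[:,1])-.076,np.maximum(np.maximum(-.126-q[:,0],q[:,0]-.12),0))
        return np.minimum(d1,d2)
    s=least_squares(res,p0,loss='soft_l1',f_scale=.005); return s.x,np.median(res(s.x))
E
python3 - <<'E'
from m import *
s=cv2.imread('pics/scene0.png'); d=cv2.imread('pics/side0.png')
cs=bot.get_calibration('scene');cd=bot.get_calibration('side')
for uv in [(275,270),(270,325),(380,270),(385,327)]: print(atz(cs,uv,0).round(3))
for uv in [(322,250),(362,270),(285,305),(248,272)]: print(atz(cd,uv,0).round(3))
c1=atz(cs,(275,270),0);c2=atz(cs,(270,325),0);c3=atz(cs,(380,270),0)
x=(c3-c1);p0=[*( (c2[:2]+c3[:2])/2),np.arctan2(x[1],x[0])]
A=zone_pts('scene',s,(262,260,400,335)); B=zone_pts('side',d,(238,240,372,315))
for P in (A,B,np.vstack([A,B])):
    f,e=fit(P,p0); print(len(P),f[:2].round(4),np.degrees(f[2]),e)
np.save('zone.npy',f)
# carton from depth
for n,ext in (('scene',(274,238,304,312)),('side',(317,203,352,272))):
    c=bot.get_calibration(n);D=np.load(n+'d.npy');T=np.linalg.inv(c['camera_from_world'])
    W=[]
    for v in range(ext[1],ext[3]):
        for u in range(ext[0],ext[2]):
            if D[v,u]>0:
                o,dr=ray(c,(u,v)); W.append(o+dr*D[v,u])
    W=np.array(W); R=np.array([[np.cos(f[2]),np.sin(f[2])],[-np.sin(f[2]),np.cos(f[2])]])
    Q=np.c_[(W[:,:2]-f[:2])@R.T,W[:,2]]
    print(n,'zmax',np.percentile(Q[:,2],99))
    top=Q[(Q[:,2]>.14)&(Q[:,2]<.156)]; k=Q[(Q[:,2]>.02)]
    print(len(top),top.min(0).round(3),top.max(0).round(3),cv2.minAreaRect((top[:,:2]*1000).astype(np.float32)))
    kk=k[:,:2];print(np.percentile(kk,[2,98],axis=0).round(3))
for n,im,(l,t,r,b) in (('s',s,(240,220,410,370)),('d',d,(220,180,450,330))):
    cv2.imwrite(f'pics/z{n}.png',cv2.resize(im[t:b,l:r],None,fx=3.4,fy=3.4,interpolation=2))
E
```

```text
[ 0.466 -0.076  0.   ]
[ 0.585 -0.168  0.   ]
[0.613 0.129 0.   ]
[0.737 0.036 0.   ]
[ 0.59  -0.135  0.   ]
[ 0.461 -0.074  0.   ]
[0.607 0.117 0.   ]
[0.748 0.02  0.   ]
891 [ 0.5981 -0.0185] 52.76722121139503 0.002385344070428258
331 [ 0.5984 -0.0179] 52.64612275770199 0.0019113132487823675
1222 [ 0.5982 -0.0184] 52.728553518343375 0.0022448177412504947
scene zmax 0.150947484221206
652 [-0.111 -0.04   0.14 ] [-0.065  0.037  0.153] ((-87.83860778808594, -1.4497451782226562), (77.3571548461914, 45.03135681152344), 89.63337707519531)
[[-0.109 -0.039]
 [-0.065  0.033]]
side zmax 0.15349564168695795
357 [-0.111 -0.037  0.14 ] [-0.062  0.041  0.155] ((-86.99647521972656, 2.0227203369140625), (79.38871002197266, 47.28457260131836), 87.5721435546875)
[[-0.179 -0.187]
 [-0.064  0.041]]
```

```bash
cat > tgt.py <<'E'
from h import *
from scipy.spatial.transform import Rotation as Ro
def shift(zx,zy,z,yaw=None):
    f=np.load('zone.npy'); a=f[2]; o=bot.get_obs()
    W=np.array([f[0]+zx*np.cos(a)-zy*np.sin(a),f[1]+zx*np.sin(a)+zy*np.cos(a),z])
    R=Ro.from_euler('xyz',o['tcp_rot'],degrees=True)
    Rt=Ro.from_euler('xyz',[180,0,np.degrees(a) if yaw is None else yaw],degrees=True)
    return W.round(4),(R.inv().apply(W-o['ee_pos'])*1000).round(1),(R.inv()*Rt).as_rotvec(degrees=True).round(2)
def here():
    f=np.load('zone.npy'); a=f[2]; o=bot.get_obs(); d=o['ee_pos'][:2]-f[:2]
    return d@[np.cos(a),np.sin(a)],d@[-np.sin(a),np.cos(a)],o['ee_pos'][2],o['tcp_rot']
E
python3 - <<'E'
from tgt import *
print(shift(-.16,0,.242))
f=np.load('zone.npy');a=f[2]
c=bot.get_calibration('scene')
for uv in [(240,252),(206,305),(237,385)]:
    d=atz(c,uv,0)[:2]-f[:2]; print(uv,d@[np.cos(a),np.sin(a)],d@[-np.sin(a),np.cos(a)])
E
```

```text
(array([ 0.5013, -0.1458,  0.242 ]), array([ 3.973e+02, -2.114e+02,  3.000e-01]), array([  0.  ,  -0.  , -28.51]))
(240, 252) -0.21531336789930697 0.12231435420538486
(206, 305) -0.27558440867261574 -0.031802224077830926
(237, 385) -0.1840011344264718 -0.2203333412298578
```

View pics/zs.png

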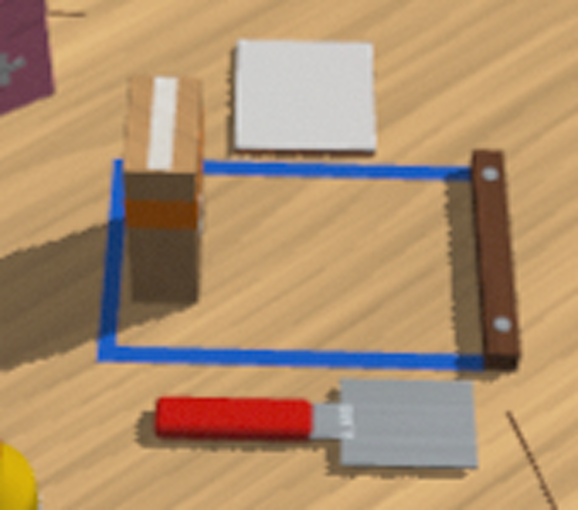

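Call:
play_rows --targets '[{"fingers": -0.1,"x": 0.04,"y": -0.021,"z": 0,"wz": -3},{"fingers": -0.1,"x": 0.075,"y": -0.04,"z": 0,"wz": -6},{"fingers": -0.1,"x": 0.11,"y": -0.059,"z": 0,"wz": -9},{"fingers": -0.1,"x": 0.145,"y": -0.077,"z": 0,"wz": -12},{"fingers": -0.1,"x": 0.18,"y": -0.096,"z": 0,"wz": -15},{"fingers": -0.1,"x": 0.215,"y": -0.114,"z": 0,"wz": -18},{"fingers": -0.1,"x": 0.25,"y": -0.133,"z": 0,"wz": -21},{"fingers": -0.1,"x": 0.285,"y": -0.152,"z": 0,"wz": -24},{"fingers": -0.1,"x": 0.32,"y": -0.17,"z": 0,"wz": -26},{"fingers": -0.1,"x": 0.355,"y": -0.189,"z": 0,"wz": -28},{"fingers": -0.1,"x": 0.385,"y": -0.205,"z": 0,"wz": -28.5},{"fingers": -0.1,"x": 0.406,"y": -0.216,"z": 0,"wz": -28.5},{"fingers": -0.1,"x": 0.406,"y": -0.216,"z": 0,"wz": -28.5},{"fingers": -0.1,"x": 0.406,"y": -0.216,"z": 0,"wz": -28.5},{"fingers": -0.1,"x": 0.406,"y": -0.216,"z": 0,"wz": -28.5},{"fingers": -0.1,"x": 0.406,"y": -0.216,"z": 0,"wz": -28.5}]'

```text
$.targets[0]: bad value
```

```bash
python3 - <<'E'
from tgt import *
print(here(),bot.get_obs()['q'].round(1),bot.get_obs()['wrist_force'])
print(shift(-.15,0,.132))
for n in ['wrist','side']:
    im,d=bot.camera(n); cv2.imwrite(f'pics/{n}1.png',im)
E
```

```text
(np.float64(-0.6100488235767293), np.float64(0.0038072225472422345), np.float64(0.24230323973231857), array([ 1.79995460e+02, -1.21619548e-03,  2.42235349e+01])) [-65.8   5.   10.1  95.1   0.   90. ] [-0.13263723 -0.34227068 -0.77449407]
(array([ 0.5073, -0.1378,  0.132 ]), array([ 406.1, -216.2,  110.3]), array([  0.  ,  -0.  , -28.51]))
```

View pics/wrist1.png

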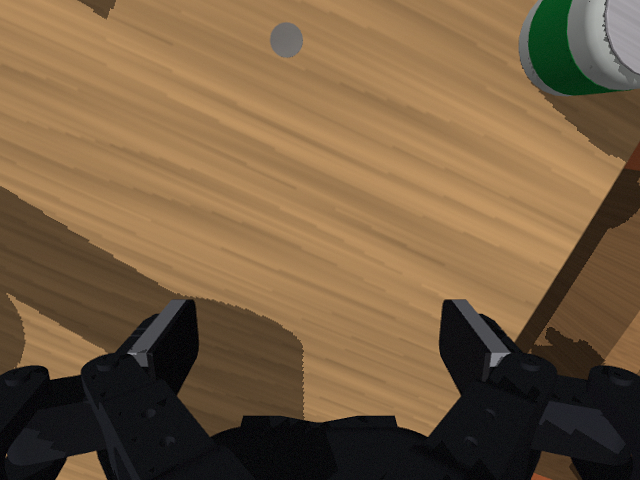

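View pics/side1.png

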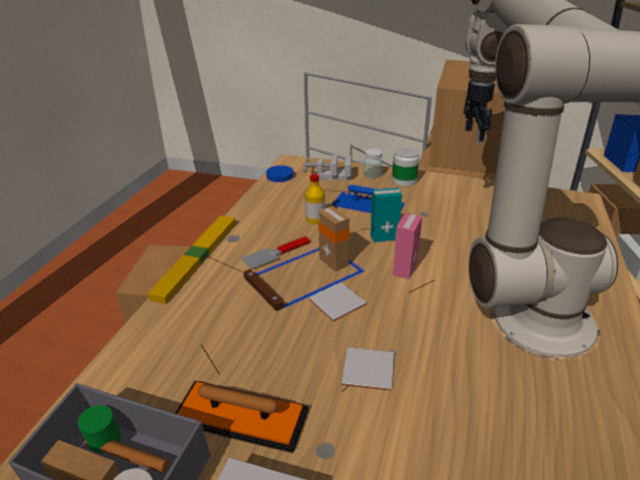

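The call was refused, most likely because the rows leave out wx and wy. The arm has not moved, so I'll resend it with every key filled in.

Call:
play_rows --targets '[{"fingers": -0.1,"x": 0.08,"y": -0.043,"z": 0,"wx": 0,"wy": 0,"wz": -6},{"fingers": -0.1,"x": 0.08,"y": -0.043,"z": 0,"wx": 0,"wy": 0,"wz": -6},{"fingers": -0.1,"x": 0.16,"y": -0.086,"z": 0,"wx": 0,"wy": 0,"wz": -12},{"fingers": -0.1,"x": 0.16,"y": -0.086,"z": 0,"wx": 0,"wy": 0,"wz": -12},{"fingers": -0.1,"x": 0.24,"y": -0.128,"z": 0,"wx": 0,"wy": 0,"wz": -18},{"fingers": -0.1,"x": 0.24,"y": -0.128,"z": 0,"wx": 0,"wy": 0,"wz": -18},{"fingers": -0.1,"x": 0.32,"y": -0.17,"z": 0,"wx": 0,"wy": 0,"wz": -24},{"fingers": -0.1,"x": 0.32,"y": -0.17,"z": 0,"wx": 0,"wy": 0,"wz": -24},{"fingers": -0.1,"x": 0.38,"y": -0.202,"z": 0,"wx": 0,"wy": 0,"wz": -28.5},{"fingers": -0.1,"x": 0.38,"y": -0.202,"z": 0,"wx": 0,"wy": 0,"wz": -28.5},{"fingers": -0.1,"x": 0.406,"y": -0.216,"z": 0,"wx": 0,"wy": 0,"wz": -28.5},{"fingers": -0.1,"x": 0.406,"y": -0.216,"z": 0,"wx": 0,"wy": 0,"wz": -28.5},{"fingers": -0.1,"x": 0.406,"y": -0.216,"z": 0,"wx": 0,"wy": 0,"wz": -28.5},{"fingers": -0.1,"x": 0.406,"y": -0.216,"z": 0,"wx": 0,"wy": 0,"wz": -28.5},{"fingers": -0.1,"x": 0.406,"y": -0.216,"z": 0,"wx": 0,"wy": 0,"wz": -28.5},{"fingers": -0.1,"x": 0.406,"y": -0.216,"z": 0,"wx": 0,"wy": 0,"wz": -28.5}]'

```text
time: 2.18
ee_pos: [0.5067, -0.1392, 0.2425]
tcp_rot: [180.0, 0.0, 52.6]
wrist_force: [0.2, -0.4, -0.1]
opening: 0.0384
```

```bash
python3 - <<'E'
from tgt import *
print(here(),bot.get_obs()['q'].round(1),bot.get_obs()['wrist_force'],bot.get_obs()['time'])
print(shift(-.15,0,.132))
for n in ['wrist','side']:
    im,d=bot.camera(n); cv2.imwrite(f'pics/{n}2.png',im)
E
```

```text
(np.float64(-0.15146159874052148), np.float64(-0.0003061372504965328), np.float64(0.24251828621221475), array([1.79981105e+02, 2.43937108e-03, 5.26165320e+01])) [-15.4   1.6   6.5  94.9  -0.  112. ] [ 0.23948828 -0.37648911 -0.11007161] 2.1833
(array([ 0.5073, -0.1378,  0.132 ]), array([  1.5,  -0.3, 110.5]), array([ 0.02,  0.  , -0.11]))
```

View pics/wrist2.png

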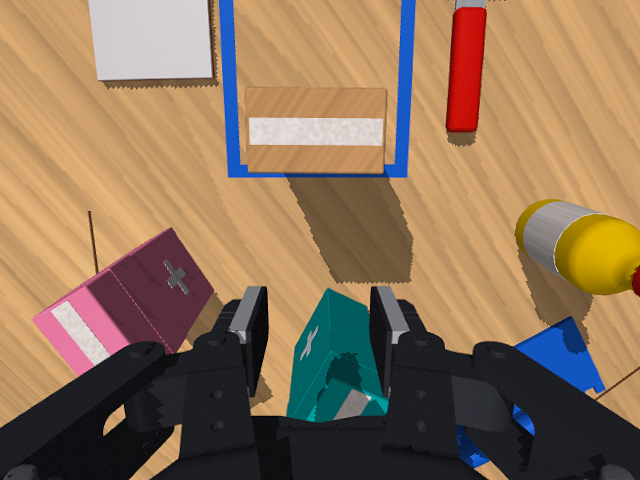

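View pics/side2.png

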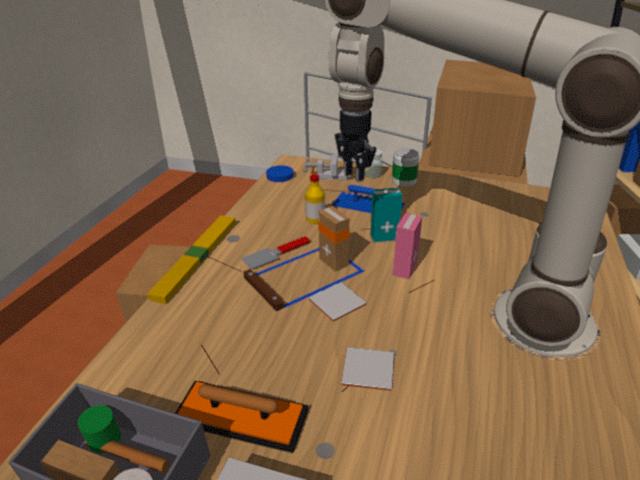

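The wrist view has the carton top at rows 88–173, columns 246–386. It is centred on the fingers and square to the tape, so I'll go down behind it.

Call:
play_rows --targets '[{"fingers": -0.1,"x": 0,"y": 0,"z": 0.04,"wx": 0,"wy": 0,"wz": 0},{"fingers": -0.1,"x": 0,"y": 0,"z": 0.08,"wx": 0,"wy": 0,"wz": 0},{"fingers": -0.1,"x": 0,"y": 0,"z": 0.108,"wx": 0,"wy": 0,"wz": 0},{"fingers": -0.1,"x": 0,"y": 0,"z": 0.108,"wx": 0,"wy": 0,"wz": 0},{"fingers": -0.1,"x": 0,"y": 0,"z": 0.108,"wx": 0,"wy": 0,"wz": 0}]'

```text
time: 2.7
ee_pos: [0.5063, -0.1383, 0.1339]
tcp_rot: [-179.9, 0.1, 52.7]
wrist_force: [-0.3, -0.2, 1.0]
opening: 0.0389
```

```bash
python3 - <<'E'
from tgt import *
print(here(),bot.get_obs()['wrist_force'])
for n in ['wrist','side']:
    im,d=bot.camera(n); cv2.imwrite(f'pics/{n}3.png',im)
im=cv2.imread('pics/side3.png')[140:330,220:450]; cv2.imwrite('pics/side3c.png',cv2.resize(im,None,fx=3,fy=3))
E
```

```text
(np.float64(-0.1510533447627494), np.float64(0.0004851365086784085), np.float64(0.1339499547210008), array([-1.79881674e+02,  5.09161858e-02,  5.26673539e+01])) [-0.32700759 -0.17847814  0.98771807]
```

View pics/wrist3.png

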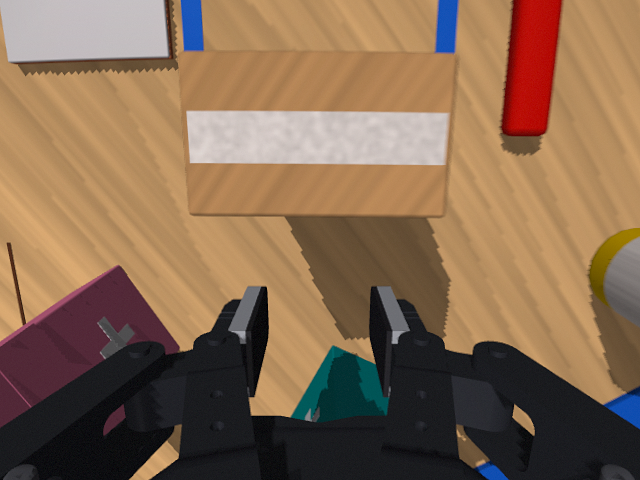

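View pics/side3c.png

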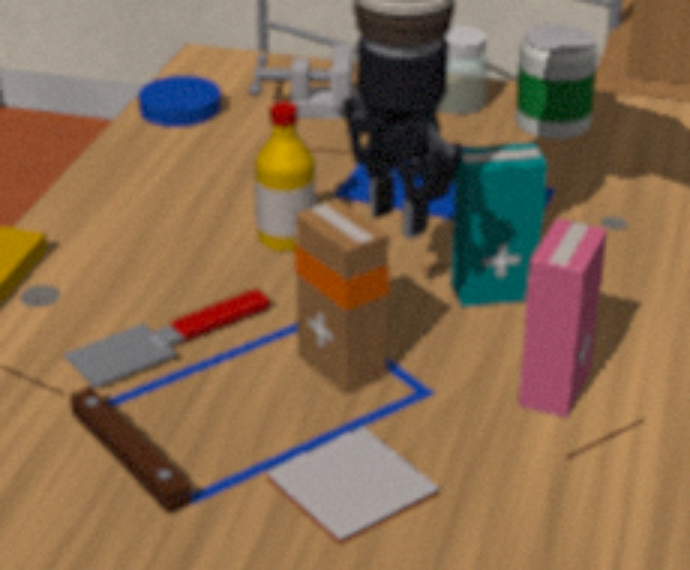

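Call:
play_rows --targets '[{"fingers": -0.1,"x": 0.012,"y": 0,"z": 0,"wx": 0,"wy": 0,"wz": 0},{"fingers": -0.1,"x": 0.02,"y": 0,"z": 0,"wx": 0,"wy": 0,"wz": 0},{"fingers": -0.1,"x": 0.024,"y": 0,"z": 0,"wx": 0,"wy": 0,"wz": 0},{"fingers": -0.1,"x": 0.027,"y": 0,"z": 0,"wx": 0,"wy": 0,"wz": 0},{"fingers": -0.1,"x": 0.03,"y": 0,"z": 0,"wx": 0,"wy": 0,"wz": 0},{"fingers": -0.1,"x": 0.033,"y": 0,"z": 0,"wx": 0,"wy": 0,"wz": 0},{"fingers": -0.1,"x": 0.036,"y": 0,"z": 0,"wx": 0,"wy": 0,"wz": 0},{"fingers": -0.1,"x": 0.039,"y": 0,"z": 0,"wx": 0,"wy": 0,"wz": 0},{"fingers": -0.1,"x": 0.042,"y": 0,"z": 0,"wx": 0,"wy": 0,"wz": 0},{"fingers": -0.1,"x": 0.045,"y": 0,"z": 0,"wx": 0,"wy": 0,"wz": 0},{"fingers": -0.1,"x": 0.048,"y": 0,"z": 0,"wx": 0,"wy": 0,"wz": 0},{"fingers": -0.1,"x": 0.048,"y": 0,"z": 0,"wx": 0,"wy": 0,"wz": 0}]'

```text
time: 3.8
ee_pos: [0.5366, -0.0994, 0.1342]
tcp_rot: [-180.0, -0.0, 52.7]
wrist_force: [0.0, -0.8, 1.0]
opening: 0.0385
```

```bash
python3 - <<'E'
from tgt import *
print(here(),bot.get_obs()['wrist_force'])
for n in ['wrist','side']:
    im,d=bot.camera(n); cv2.imwrite(f'pics/{n}4.png',im)
im=cv2.imread('pics/side4.png')[140:330,220:450]; cv2.imwrite('pics/side4c.png',cv2.resize(im,None,fx=3,fy=3))
E
```

```text
(np.float64(-0.1016947353305928), np.float64(-8.744766654672942e-05), np.float64(0.1341990688597499), array([-1.79994000e+02, -7.61813290e-03,  5.27417839e+01])) [ 0.0032607  -0.79939433  1.03538899]
```

View pics/side4c.png

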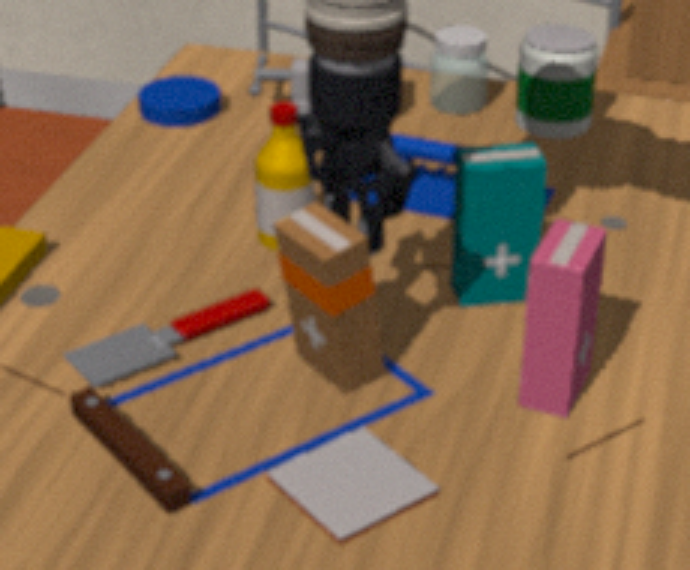

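View pics/wrist4.png

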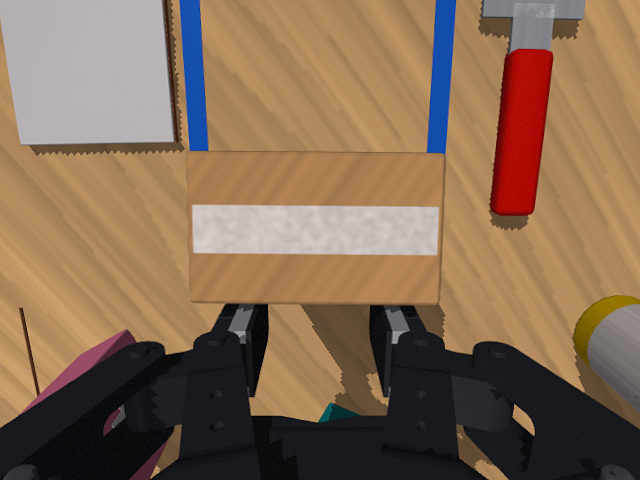

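The carton is tilting cleanly towards the stop with its base planted. I'll keep pushing slowly, then hold still while it falls.

Call:
play_rows --targets '[{"fingers": -0.1,"x": 0.004,"y": 0,"z": 0,"wx": 0,"wy": 0,"wz": 0},{"fingers": -0.1,"x": 0.007,"y": 0,"z": 0,"wx": 0,"wy": 0,"wz": 0},{"fingers": -0.1,"x": 0.01,"y": 0,"z": 0,"wx": 0,"wy": 0,"wz": 0},{"fingers": -0.1,"x": 0.013,"y": 0,"z": 0,"wx": 0,"wy": 0,"wz": 0},{"fingers": -0.1,"x": 0.016,"y": 0,"z": 0,"wx": 0,"wy": 0,"wz": 0},{"fingers": -0.1,"x": 0.019,"y": 0,"z": 0,"wx": 0,"wy": 0,"wz": 0},{"fingers": -0.1,"x": 0.022,"y": 0,"z": 0,"wx": 0,"wy": 0,"wz": 0},{"fingers": -0.1,"x": 0.025,"y": 0,"z": 0,"wx": 0,"wy": 0,"wz": 0},{"fingers": -0.1,"x": 0.028,"y": 0,"z": 0,"wx": 0,"wy": 0,"wz": 0},{"fingers": -0.1,"x": 0.03,"y": 0,"z": 0,"wx": 0,"wy": 0,"wz": 0},{"fingers": -0.1,"x": 0.03,"y": 0,"z": 0,"wx": 0,"wy": 0,"wz": 0},{"fingers": -0.1,"x": 0.03,"y": 0,"z": 0,"wx": 0,"wy": 0,"wz": 0},{"fingers": -0.1,"x": 0.03,"y": 0,"z": 0,"wx": 0,"wy": 0,"wz": 0},{"fingers": -0.1,"x": 0.03,"y": 0,"z": 0,"wx": 0,"wy": 0,"wz": 0},{"fingers": -0.1,"x": 0.03,"y": 0,"z": 0,"wx": 0,"wy": 0,"wz": 0},{"fingers": -0.1,"x": 0.03,"y": 0,"z": 0,"wx": 0,"wy": 0,"wz": 0}]'

```text
time: 5.23
ee_pos: [0.5545, -0.076, 0.1343]
tcp_rot: [180.0, -0.0, 52.7]
wrist_force: [0.3, 0.4, -0.2]
opening: 0.0385
```

```bash
python3 - <<'E'
from tgt import *
print(here(),bot.get_obs()['wrist_force'])
for n in ['wrist','side']:
    im,d=bot.camera(n); cv2.imwrite(f'pics/{n}5.png',im)
im=cv2.imread('pics/side5.png')[140:330,220:450]; cv2.imwrite('pics/side5c.png',cv2.resize(im,None,fx=3,fy=3))
E
```

```text
(np.float64(-0.07226675032597472), np.float64(-0.00014337538486190447), np.float64(0.13432701454864635), array([ 1.79996708e+02, -2.13530531e-03,  5.27142090e+01])) [ 0.3492617   0.36587579 -0.20866464]
```

View pics/side5c.png

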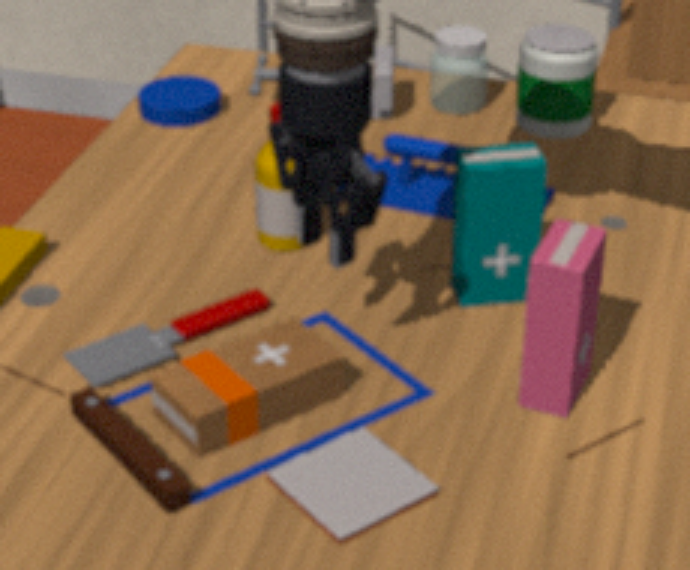

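View pics/wrist5.png

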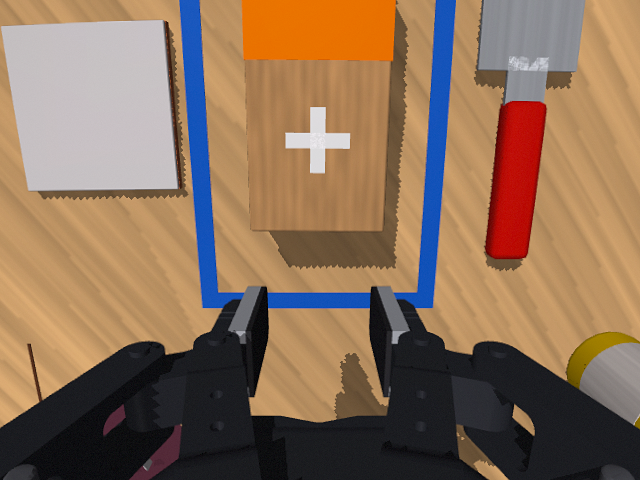

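It fell flat and square, short of the stop. Its rear edge is at row 231, columns 251–384 in the wrist view. I'll measure where it lies.

```bash
cat >> tgt.py <<'E'
def toz(W):
    f=np.load('zone.npy'); a=f[2]; d=np.array(W)[...,:2]-f[:2]; return np.round(np.stack([d@[np.cos(a),np.sin(a)],d@[-np.sin(a),np.cos(a)]],-1)*1000,1)
E
python3 - <<'E'
from tgt import *
c=bot.get_calibration('wrist')
print(toz([atz(c,u,.045) for u in [(251,231),(384,231),(244,60),(394,60)]]))
print(shift(-.115,0,.134),shift(-.115,0,.022))
im,d=bot.camera('scene'); cv2.imwrite('pics/scene5c.png',cv2.resize(im[220:370,240:410],None,fx=4,fy=4))
E
```

```text
[[-61.9  38.5]
 [-61.9 -36.1]
 [ 27.8  38.5]
 [ 27.8 -37.7]]
(array([ 0.5285, -0.11  ,  0.134 ]), array([-42.8,  -0.1,   0.3]), array([ 0.01, -0.  , -0.01])) (array([ 0.5285, -0.11  ,  0.022 ]), array([-42.8,  -0.2, 112.3]), array([ 0.01, -0.  , -0.01]))
```

View pics/scene5c.png

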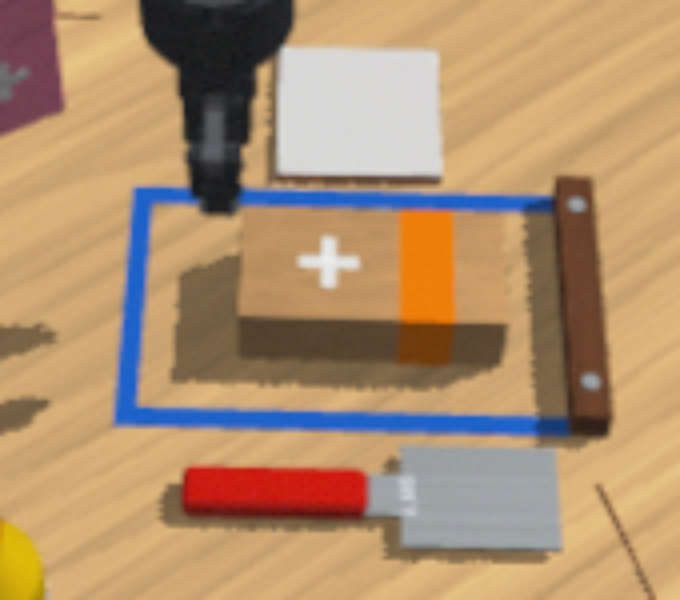

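Call:
play_rows --targets '[{"fingers": -0.1,"x": -0.03,"y": 0,"z": 0,"wx": 0,"wy": 0,"wz": 0},{"fingers": -0.1,"x": -0.03,"y": 0,"z": 0.035,"wx": 0,"wy": 0,"wz": 0},{"fingers": -0.1,"x": -0.03,"y": 0,"z": 0.07,"wx": 0,"wy": 0,"wz": 0},{"fingers": -0.1,"x": -0.03,"y": 0,"z": 0.1,"wx": 0,"wy": 0,"wz": 0},{"fingers": -0.1,"x": -0.03,"y": 0,"z": 0.11,"wx": 0,"wy": 0,"wz": 0},{"fingers": -0.1,"x": -0.03,"y": 0,"z": 0.11,"wx": 0,"wy": 0,"wz": 0},{"fingers": -0.1,"x": -0.03,"y": 0,"z": 0.11,"wx": 0,"wy": 0,"wz": 0}]'

```text
time: 5.97
ee_pos: [0.5366, -0.0998, 0.0252]
tcp_rot: [180.0, -0.0, 52.7]
wrist_force: [0.7, 0.0, -0.1]
opening: 0.0383
```

```bash
python3 - <<'E'
from tgt import *
print(here(),bot.get_obs()['wrist_force'])
im,d=bot.camera('wrist'); cv2.imwrite(f'pics/wrist6.png',im)
print(shift(-.041,0,.022))
E
```

```text
(np.float64(-0.1019896458076955), np.float64(-0.00032605898126303583), np.float64(0.02517968507820827), array([ 1.79990149e+02, -6.32624145e-03,  5.27292202e+01])) [ 0.65047847  0.03300803 -0.07491725]
(array([ 0.5733, -0.0511,  0.022 ]), array([60.6, -1. ,  4.2]), array([ 0.11, -0.05,  0.  ]))
```

View pics/wrist6.png

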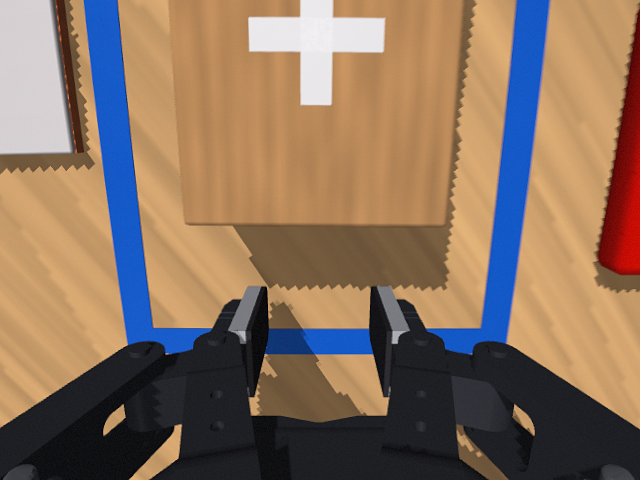

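Call:
play_rows --targets '[{"fingers": -0.1,"x": 0.015,"y": 0,"z": 0.002,"wx": 0,"wy": 0,"wz": 0},{"fingers": -0.1,"x": 0.022,"y": 0,"z": 0.002,"wx": 0,"wy": 0,"wz": 0},{"fingers": -0.1,"x": 0.026,"y": 0,"z": 0.002,"wx": 0,"wy": 0,"wz": 0},{"fingers": -0.1,"x": 0.028,"y": 0,"z": 0.002,"wx": 0,"wy": 0,"wz": 0},{"fingers": -0.1,"x": 0.03,"y": 0,"z": 0.002,"wx": 0,"wy": 0,"wz": 0},{"fingers": -0.1,"x": 0.032,"y": 0,"z": 0.002,"wx": 0,"wy": 0,"wz": 0},{"fingers": -0.1,"x": 0.034,"y": 0,"z": 0.002,"wx": 0,"wy": 0,"wz": 0},{"fingers": -0.1,"x": 0.036,"y": 0,"z": 0.002,"wx": 0,"wy": 0,"wz": 0},{"fingers": -0.1,"x": 0.038,"y": 0,"z": 0.002,"wx": 0,"wy": 0,"wz": 0},{"fingers": -0.1,"x": 0.04,"y": 0,"z": 0.002,"wx": 0,"wy": 0,"wz": 0},{"fingers": -0.1,"x": 0.042,"y": 0,"z": 0.002,"wx": 0,"wy": 0,"wz": 0},{"fingers": -0.1,"x": 0.044,"y": 0,"z": 0.002,"wx": 0,"wy": 0,"wz": 0},{"fingers": -0.1,"x": 0.046,"y": 0,"z": 0.002,"wx": 0,"wy": 0,"wz": 0},{"fingers": -0.1,"x": 0.048,"y": 0,"z": 0.002,"wx": 0,"wy": 0,"wz": 0},{"fingers": -0.1,"x": 0.05,"y": 0,"z": 0.002,"wx": 0,"wy": 0,"wz": 0},{"fingers": -0.1,"x": 0.052,"y": 0,"z": 0.002,"wx": 0,"wy": 0,"wz": 0},{"fingers": -0.1,"x": 0.054,"y": 0,"z": 0.002,"wx": 0,"wy": 0,"wz": 0},{"fingers": -0.1,"x": 0.054,"y": 0,"z": 0.002,"wx": 0,"wy": 0,"wz": 0}]'

```text
time: 7.52
ee_pos: [0.5693, -0.0565, 0.0222]
tcp_rot: [-180.0, -0.0, 52.7]
wrist_force: [0.6, -0.4, 0.5]
opening: 0.0387
```

```bash
python3 - <<'E'
from tgt import *
print(here(),bot.get_obs()['wrist_force'])
im,d=bot.camera('wrist'); cv2.imwrite(f'pics/wrist7.png',im)
im,d=bot.camera('scene'); cv2.imwrite('pics/scene7c.png',cv2.resize(im[220:370,240:410],None,fx=4,fy=4,interpolation=2))
E
```

```text
(np.float64(-0.04770617226394708), np.float64(-9.607622225355752e-05), np.float64(0.02224234536889229), array([-1.79998748e+02, -1.94563914e-02,  5.27426659e+01])) [ 0.62117108 -0.37370533  0.50045184]
```

View pics/wrist7.png

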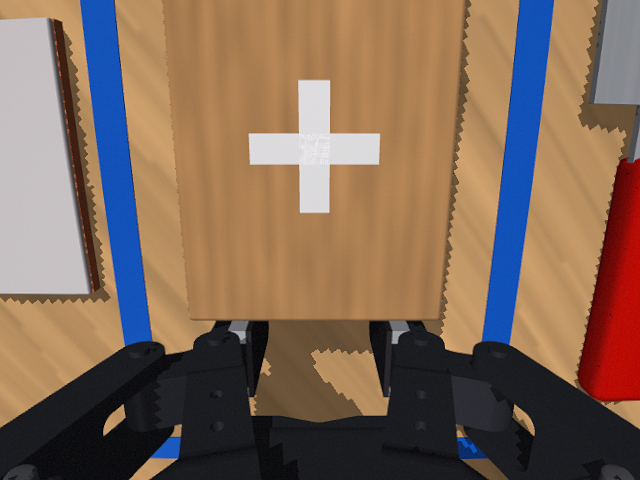

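View pics/scene7c.png

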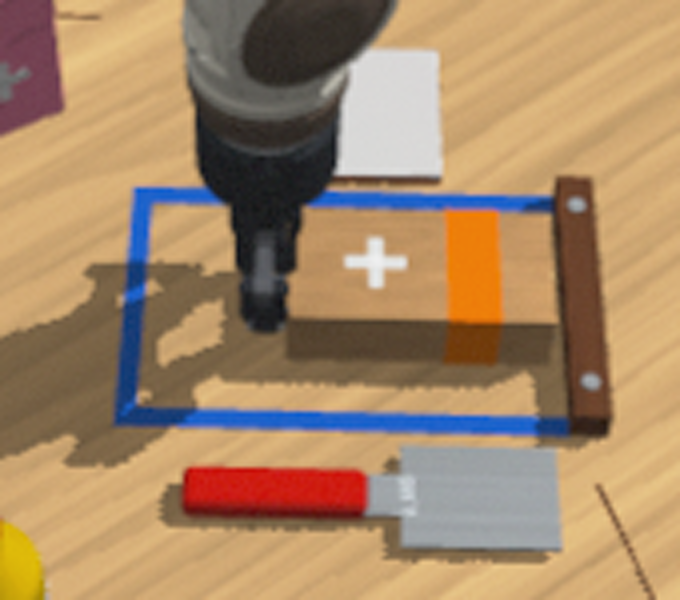

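Call:
play_rows --targets '[{"fingers": -0.1,"x": 0.001,"y": 0,"z": 0,"wx": 0,"wy": 0,"wz": 0},{"fingers": -0.1,"x": 0.002,"y": 0,"z": 0,"wx": 0,"wy": 0,"wz": 0},{"fingers": -0.1,"x": 0.003,"y": 0,"z": 0,"wx": 0,"wy": 0,"wz": 0},{"fingers": -0.1,"x": 0.004,"y": 0,"z": 0,"wx": 0,"wy": 0,"wz": 0},{"fingers": -0.1,"x": 0.005,"y": 0,"z": 0,"wx": 0,"wy": 0,"wz": 0},{"fingers": -0.1,"x": 0.005,"y": 0,"z": 0,"wx": 0,"wy": 0,"wz": 0}]'

```text
time: 8.12
ee_pos: [0.5722, -0.0527, 0.0223]
tcp_rot: [-180.0, -0.0, 52.7]
wrist_force: [-0.5, 0.0, -0.6]
opening: 0.0384
```

```bash
python3 - <<'E'
from tgt import *
print(here(),bot.get_obs()['wrist_force'])
im,d=bot.camera('wrist'); cv2.imwrite(f'pics/wrist8.png',im)
c=bot.get_calibration('wrist')
im,d=bot.camera('scene'); cv2.imwrite('pics/scene8c.png',cv2.resize(im[260:340,310:410],None,fx=7,fy=7,interpolation=2))
E
```

```text
(np.float64(-0.04296265113333673), np.float64(-8.979164939397111e-05), np.float64(0.022263125338585266), array([-1.79998130e+02, -5.87238482e-03,  5.27316698e+01])) [-0.54458944  0.01796637 -0.62284803]
```

View pics/scene8c.png

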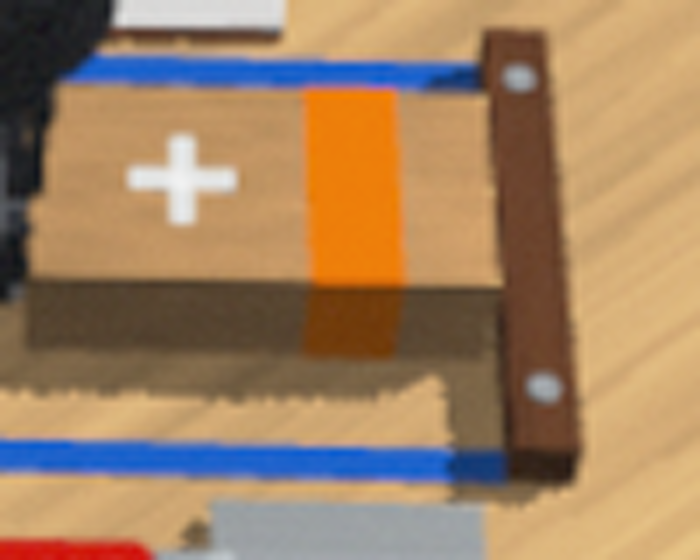

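Call:
play_rows --targets '[{"fingers": -0.1,"x": 0.001,"y": 0,"z": 0,"wx": 0,"wy": 0,"wz": 0},{"fingers": -0.1,"x": 0.002,"y": 0,"z": 0,"wx": 0,"wy": 0,"wz": 0},{"fingers": -0.1,"x": 0.002,"y": 0,"z": 0,"wx": 0,"wy": 0,"wz": 0},{"fingers": -0.1,"x": 0.002,"y": 0,"z": 0,"wx": 0,"wy": 0,"wz": 0}]'

```text
time: 8.55
ee_pos: [0.5734, -0.0512, 0.0223]
tcp_rot: [180.0, -0.0, 52.7]
wrist_force: [0.4, 0.1, 0.4]
opening: 0.0386
```

Call:
play_rows --targets '[{"fingers": -0.1,"x": 0.001,"y": 0,"z": 0,"wx": 0,"wy": 0,"wz": 0},{"fingers": -0.1,"x": 0.001,"y": 0,"z": 0,"wx": 0,"wy": 0,"wz": 0},{"fingers": -0.1,"x": 0.001,"y": 0,"z": 0,"wx": 0,"wy": 0,"wz": 0}]'

```text
time: 8.8
ee_pos: [0.574, -0.0504, 0.0223]
tcp_rot: [180.0, -0.0, 52.7]
wrist_force: [-0.8, -0.1, 0.7]
opening: 0.0386
```

Call:
play_rows --targets '[{"fingers": -0.1,"x": 0.001,"y": 0,"z": 0,"wx": 0,"wy": 0,"wz": 0},{"fingers": -0.1,"x": 0.001,"y": 0,"z": 0,"wx": 0,"wy": 0,"wz": 0},{"fingers": -0.1,"x": 0.001,"y": 0,"z": 0,"wx": 0,"wy": 0,"wz": 0}]'

```text
time: 9.05
ee_pos: [0.5744, -0.0498, 0.0223]
tcp_rot: [-180.0, 0.0, 52.7]
wrist_force: [-1.7, -1.8, 0.5]
opening: 0.0383
```

```bash
python3 - <<'E'
from tgt import *
print(here(),bot.get_obs()['wrist_force'],bot.get_obs()['torque'])
c=bot.get_calibration('wrist')
im,d=bot.camera('wrist'); cv2.imwrite(f'pics/wrist9.png',im)
s,d=bot.camera('side'); cv2.imwrite('pics/side9c.png',cv2.resize(s[225:315,235:345],None,fx=7,fy=6.5,interpolation=2))
g=im[:,:,0].astype(int)
for u in (280,300,320,345,360):print(u,[ (v,g[v,u]) for v in range(314,336,2)])
for v in range(325,350,3): print(v,toz(atz(c,(320,v),.045)))
E
```

```text
(np.float64(-0.03928656442760969), np.float64(-8.580498512748239e-05), np.float64(0.02228479768667871), array([-1.79996531e+02,  1.65211806e-02,  5.27201408e+01])) [-1.66169798 -1.82793672  0.49721292] [-0.26684959  0.2993995   0.05285888]
280 [(314, np.int64(84)), (316, np.int64(83)), (318, np.int64(80)), (320, np.int64(56)), (322, np.int64(53)), (324, np.int64(53)), (326, np.int64(53)), (328, np.int64(53)), (330, np.int64(54)), (332, np.int64(56)), (334, np.int64(52))]
300 [(314, np.int64(82)), (316, np.int64(83)), (318, np.int64(79)), (320, np.int64(60)), (322, np.int64(53)), (324, np.int64(53)), (326, np.int64(55)), (328, np.int64(55)), (330, np.int64(53)), (332, np.int64(52)), (334, np.int64(52))]
320 [(314, np.int64(80)), (316, np.int64(83)), (318, np.int64(77)), (320, np.int64(58)), (322, np.int64(54)), (324, np.int64(57)), (326, np.int64(54)), (328, np.int64(56)), (330, np.int64(56)), (332, np.int64(55)), (334, np.int64(54))]
345 [(314, np.int64(79)), (316, np.int64(79)), (318, np.int64(76)), (320, np.int64(56)), (322, np.int64(57)), (324, np.int64(55)), (326, np.int64(54)), (328, np.int64(58)), (330, np.int64(54)), (332, np.int64(55)), (334, np.int64(56))]
360 [(314, np.int64(83)), (316, np.int64(86)), (318, np.int64(83)), (320, np.int64(58)), (322, np.int64(53)), (324, np.int64(58)), (326, np.int64(58)), (328, np.int64(58)), (330, np.int64(60)), (332, np.int64(59)), (334, np.int64(57))]
325 [-28.7   0.3]
328 [-29.7   0.3]
331 [-30.7   0.3]
334 [-31.7   0.3]
337 [-32.7   0.3]
340 [-33.7   0.3]
343 [-34.7   0.3]
346 [-35.7   0.3]
349 [-36.8   0.3]
```

View pics/side9c.png

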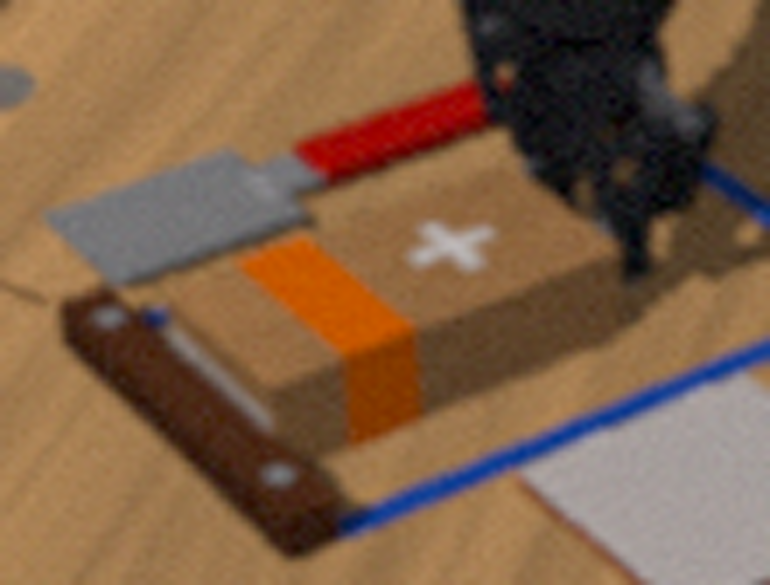

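View pics/wrist9.png

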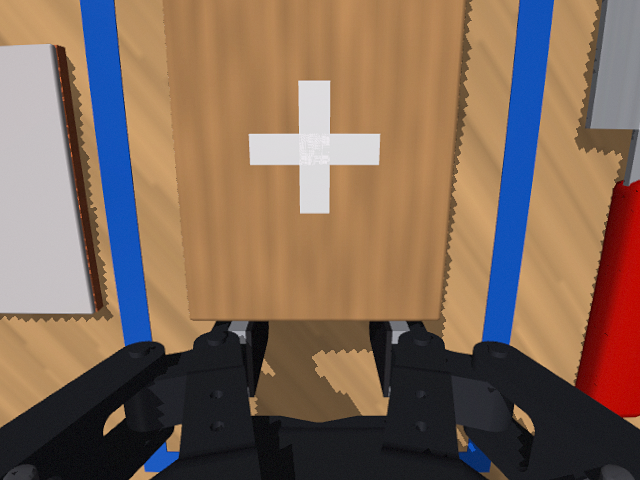

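The force is starting to rise at the predicted contact. I'll press 1–2 mm more to confirm it is seated.

Call:
play_rows --targets '[{"fingers": -0.1,"x": 0.001,"y": 0,"z": 0,"wx": 0,"wy": 0,"wz": 0},{"fingers": -0.1,"x": 0.001,"y": 0,"z": 0,"wx": 0,"wy": 0,"wz": 0},{"fingers": -0.1,"x": 0.001,"y": 0,"z": 0,"wx": 0,"wy": 0,"wz": 0}]'

```text
time: 9.4
ee_pos: [0.5744, -0.0497, 0.0223]
tcp_rot: [-180.0, 0.1, 52.7]
wrist_force: [-5.0, -6.3, 2.3]
opening: 0.0387
```

Call:
play_rows --targets '[{"fingers": -0.1,"x": 0.001,"y": 0,"z": 0,"wx": 0,"wy": 0,"wz": 0},{"fingers": -0.1,"x": 0.001,"y": 0,"z": 0,"wx": 0,"wy": 0,"wz": 0},{"fingers": -0.1,"x": 0.001,"y": 0,"z": 0,"wx": 0,"wy": 0,"wz": 0}]'

```text
time: 9.65
ee_pos: [0.5744, -0.0497, 0.0223]
tcp_rot: [-180.0, 0.2, 52.7]
wrist_force: [-9.0, -9.8, 5.8]
opening: 0.0384
```

It is firmly seated: the force rose to 13 N with no further travel. I'll back off slowly, then go up and clear.

Call:
play_rows --targets '[{"fingers": -0.1,"x": -0.002,"y": 0,"z": 0,"wx": 0,"wy": 0,"wz": 0},{"fingers": -0.1,"x": -0.004,"y": 0,"z": 0,"wx": 0,"wy": 0,"wz": 0},{"fingers": -0.1,"x": -0.01,"y": 0,"z": 0,"wx": 0,"wy": 0,"wz": 0},{"fingers": -0.1,"x": -0.03,"y": 0,"z": 0,"wx": 0,"wy": 0,"wz": 0},{"fingers": -0.1,"x": -0.05,"y": 0,"z": 0,"wx": 0,"wy": 0,"wz": 0},{"fingers": -0.1,"x": -0.05,"y": 0,"z": -0.04,"wx": 0,"wy": 0,"wz": 0},{"fingers": -0.1,"x": -0.05,"y": 0,"z": -0.08,"wx": 0,"wy": 0,"wz": 0},{"fingers": -0.1,"x": -0.05,"y": 0,"z": -0.12,"wx": 0,"wy": 0,"wz": 0},{"fingers": -0.1,"x": -0.05,"y": 0,"z": -0.16,"wx": 0,"wy": 0,"wz": 0},{"fingers": -0.1,"x": -0.05,"y": 0,"z": -0.2,"wx": 0,"wy": 0,"wz": 0},{"fingers": -0.1,"x": -0.05,"y": 0,"z": -0.22,"wx": 0,"wy": 0,"wz": 0},{"fingers": -0.1,"x": -0.05,"y": 0,"z": -0.22,"wx": 0,"wy": 0,"wz": 0}]'

```text
time: 10.65
ee_pos: [0.5468, -0.0881, 0.2481]
tcp_rot: [179.6, -0.2, 52.7]
wrist_force: [0.9, -0.5, 0.1]
opening: 0.0381
```

```bash
python3 - <<'E'
from tgt import *
print(here(),bot.get_obs()['wrist_force'])
c=bot.get_calibration('wrist')
im,d=bot.camera('wrist'); cv2.imwrite(f'pics/wristA.png',im)
s,d=bot.camera('side'); cv2.imwrite('pics/sideA.png',cv2.resize(s[225:315,235:345],None,fx=7,fy=6.5,interpolation=2))
E
```

```text
(np.float64(-0.08656395729739572), np.float64(-0.0012910493855514775), np.float64(0.2480583428384034), array([179.59416784,  -0.24093734,  52.7356791 ])) [ 0.85734082 -0.52414282  0.0820594 ]
```

View pics/wristA.png

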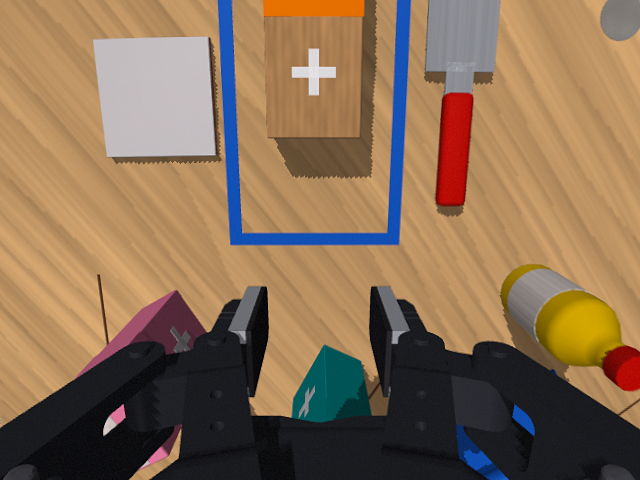

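View pics/sideA.png

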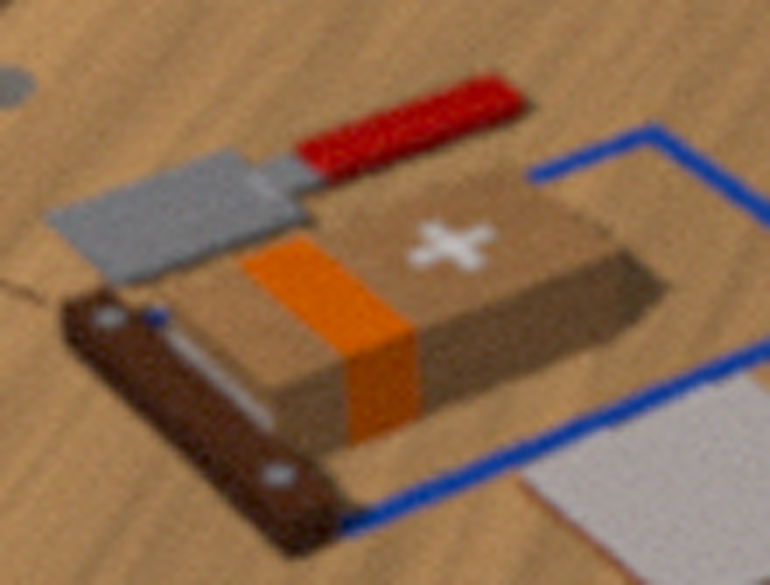

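```bash
python3 - <<'E'
from tgt import *
f=np.load('zone.npy');a=f[2]
def w(x,y,z): return [f[0]+x*np.cos(a)-y*np.sin(a),f[1]+x*np.sin(a)+y*np.cos(a),z]
P=[w(x,y,.045) for x,y in [(.12,.0375),(.12,-.0375),(-.03,-.0375),(-.03,.0375)]]
for n in ['scene','side']:
    c=bot.get_calibration(n); im,d=bot.camera(n); q=proj(c,P)
    l,t=q.min(0).astype(int)-15; r,b=q.max(0).astype(int)+25; k=5
    o=cv2.resize(im[t:b,l:r],None,fx=k,fy=k,interpolation=2)
    cv2.polylines(o,[((q-[l,t]+.5)*k).astype(np.int32)],True,(0,255,0),1); cv2.imwrite(f'pics/chk_{n}.png',o)
c=bot.get_calibration('wrist');print(toz([atz(c,u,.045) for u in [(269,137),(359,137)]]),bot.get_obs()['qd'].round(2))
E
```

```text
[[-28.6  40. ]
 [-28.6 -30.5]] [ 0.03  0.24 -0.61  0.25 -0.09  0.01]
```

View pics/chk_scene.png

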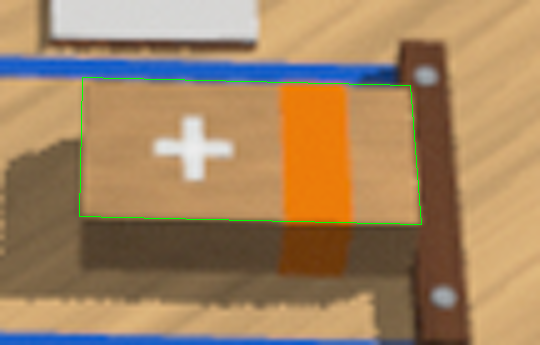

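View pics/chk_side.png

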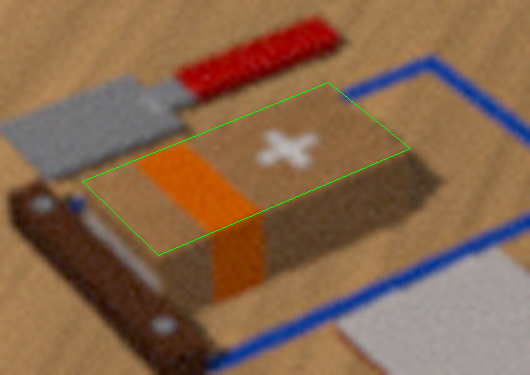

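The expected seated outline lines up with the carton in both cameras, and it is square and snug. I'm handing in.

```bash
python3 -c "
from workcell import bot
print(bot.job_done())"
```

```text
the job is handed in; nothing more can be done
None
```

I tipped the carton over towards the stop, then pushed it along the bench until its top end was against the stop, and handed the job in. No verdict was reported.

- **Tipping:** A slow push with two fingers near its top made it fall flat and square inside the tape. It came to rest about 30 mm short of the stop.
- **Seating:** I pushed its underside at about 22 mm height. Contact with the stop showed as the force rising to about 13 N with no further movement. I then backed off and raised the arm clear.
- **Last checks:** An outline of the carton seated against the stop lined up with it in both the scene and side pictures. The wrist camera put its rear edge at about -28.6 mm in the zone, against -30 mm expected, which is within the calibration error. That edge showed no measurable tilt, and the centre line was a few millimetres from the zone's at most.
- **Bystanders:** Those in view looked unmoved, but I judged that by eye and did not measure them.
- **Disagreement:** One early move call was refused because its rows left out some keys. The arm had not moved, and I sent it again in full.

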